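# Weigh two gas capsules against each other and load the full one into the wine preserver

## Robot

A 7-joint arm with a two-finger parallel gripper is mounted at the origin on the work surface; the furniture and walls round the work are solid. World frame = base frame: x ahead of the robot, y to its left, z up, the work surface at z = 0. Lengths are in m, angles in degrees, forces in N, time in s.
With the tool pointing down it reaches from about 0.35 to 0.9 m from the base axis. Payload 7.2 kg.
Tool frame: the origin (TCP) lies midway between the tips of the shut fingers; the grasp point (between the pads) lies 19 mm behind it (bot.grip_depth is the distance from the TCP to the grasp point, in m); z points along the fingers, y is the line along which they close (so a half turn about z gives the same grasp; the last joint's range is limited). The gripper opens to 88 mm and grips with 3 to 60 N. Pads are 20 mm wide; open, the fingers measure 115 mm over their backs; the gripper's body (75 mm by 178 mm) begins 61 mm behind the grasp point.
Start: joints at [59.175, 23.554, -0.728, 91.456, 0.321, 64.991, -4.71], TCP at [0.283, -0.557, 0.191] pointing down, gripper open.
Joint ranges: [-169.25, 169.25], [-16.82, 113.86], [-84.01, 82.57], [7.8, 145.47], [-59.2, 239.2], [7.22, 106.19], [-163.78, 163.78]. Speed limits (degrees/s): [136.94, 136.94, 172.46, 172.46, 180, 180, 180].

## Interface

Orientations are given as [roll, pitch, yaw] about the fixed x, y, z axes, in that order (R = Rz(yaw) Ry(pitch) Rx(roll)).
In Python, from cell import bot, hand, planner, optics, nets gives the robot as it stands. The module is installed in compiled form; this text tells all that it offers. Calls block until the motion is done:
- bot.move_to(position, orientation): joint-space move of the TCP to a pose.
- bot.servo_line(position, attitude=None, v=0.15): straight line of the TCP; attitude=None keeps the orientation; v is the mean speed in m/s.
- bot.set_joints(angles): joint-space move.
- hand.gripper_open() and hand.close(strength=None): open the fingers fully, or close them until they stop; strength is the grip in N (None keeps the last).
- bot.wait(seconds).
- planner.ik(position, orientation): joint angles nearest the present ones, or None.
- bot.state(): the state.
- optics.capture(name): name is "scene" or "top"; returns a dict with "img" (384x512x3 uint8, red, green, blue), "vertical_fov" (degrees; the focal length in pixels is half the picture's height over the tangent of half this angle, whatever the lens; pixels are square), "cx", "cy" (the principal point, pixels), "dist_coeffs" ([k1, k2, p1, p2, k3] as OpenCV has them; the pictures are not rectified), "rvec" (rotation vector, rad) and "tvec" (3), from world to camera coordinates, as OpenCV has them. Camera axes: x right, y down, z forward; pixel columns grow to the right and rows downward; lengths in m; the calibration is good to about 2 mm. A picture is of the moment at which its call begins. There is no depth.
A pose or a line that the arm cannot do raises bot.Unreachable and nothing moves.
- bot.finish_job(): hands the job in; it is judged then, once.
Trained networks look in a picture, given as the dict that the camera call returned (one of the last four; its "shot" number tells which), for a name from the list of things; names that differ only in an ending like _2 or _b are one class to them, and where a whole thing is asked for, a point or a joint stands for the part that bears it (a point fixed in the world has none). Each returns a list of dicts, best first, with "confidence" (0 to 1); they miss things now and then, are a little off and sometimes report something else, mostly with a low value. They report only what shows in the picture. A call takes as long as a camera call. They do not tell look-alikes from the thing itself.
- nets.spot_in(label, picture): "position" ([row, column] in pixels, amid what is visible of it).
- nets.cut_out(label, picture): "mask" (384x512 bool, what is visible of it) and "position" ([row, column] in pixels, amid what is visible of it).
- nets.place_of(label, picture): "position" ([row, column] in pixels: a listed point, or the origin of a listed thing).
The state is a dict: "t": time; "q": joint angles; "qvel": joint speeds; "joint_efforts": joint torques, N m; "eef_pos": TCP position; "orientation": TCP orientation; "ft_force": force on the tool from outside, world axes, zero at the start; "moment": the same for the moment, N m; "width": opening from 0.0 (shut) to 1.0 (fully open); "grasp_force": force on a finger pad.
Only numpy, scipy, OpenCV 4.12 (cv2) and the standard library are available. Lean on these libraries where they do the work, as an engineer would, in place of code of your own. Each camera call takes 0.05 s, during which the arm holds its last target. There are 200 camera calls.

## Task

One of the two gas capsules on the counter is full, the other is spent, and they look alike. Stand one in each cup of the little balance, let go and let the beam settle, then take the one on the side that went down and push it, valve end down as it stands, into the holder on top of the wine preserver until it is firmly home on its seat, feeling for the stop so that you do not ram it. Leave the spent one standing in its cup, handle the balance gently, and do not disturb the other things on the counter.

Things in the scene. Friction and masses are not known exactly. Their poses are not given: they have to be found in the camera images.
- capsule_a: gas capsule: smooth aluminium-coloured cylinder with a green band, 26 mm across, 84 mm tall, standing on its flat valve end (3 mm chamfer); straight sides from 3 to 76 mm up, domed top. Origin: centre of its underside, z up along it. Weighs 55 g spent, 100 g full, within a tenth; the two look exactly alike, and which is full changes from start to start.
- capsule_b: gas capsule: smooth aluminium-coloured cylinder with a green band, 26 mm across, 84 mm tall, standing on its flat valve end (3 mm chamfer); straight sides from 3 to 76 mm up, domed top. Origin: centre of its underside, z up along it. Weighs 55 g spent, 100 g full, within a tenth; the two look exactly alike, and which is full changes from start to start.
- balance: pivot balance, fixed: dark wooden base 80 x 150 x 16 mm with a brass pillar, 70 mm high. Origin: centre of its underside; the beam runs along its y axis, pivoted 58 mm up; a linkage keeps both cups upright. It tips in proportion: about 0.08 rad with one full and one spent capsule on it, 0.1 under a single spent one, 0.18 under a single full one.
- beam (a joint): tilt of the steel beam (rad): 0 level, positive when cup_1 is up and cup_2 down, stops at -0.2 and 0.2. It swings freely (about 0.4 N m per rad to centre), is moved by a fraction of a newton and settles within a second; pressing hard on a cup, or gripping hard a capsule that stands in one, strains it.
- cup_1 (a point): centre of the inner floor of the brass cup at the +y end of the beam, 75 mm from the pivot, 68 mm above the counter when level, up to 15 mm higher or lower when tipped. Round, 29.6 mm across inside (34 at the flared rim), 22 mm deep, 39 mm across outside; stays upright, z up.
- cup_2 (a point): the same for the cup at the -y end of the beam.
- preserver: wine preserver filling post, fixed: grey round column 58 mm across (62 at the top) on a black foot 72 mm across, 88 mm high, with a gauge on its -x side and a brass outlet on its -y side. Origin: centre of its underside. A capsule goes into the holder in its top; four spring fingers in there drag on it with 3 to 8 N and keep it where it is left.
- holder_mouth (a point): centre of the holder's mouth, 88 mm above the counter, z up: an upright well 33 mm across (41 at the rim). The spring fingers begin 4 mm down, slope inwards and centre the capsule, which starts to drag 10 to 14 mm in. The hard valve seat that stops it lies 21 to 37 mm down: this depth changes from start to start and cannot be measured from outside.
- valve (a joint): travel of the small sprung pin in the middle of the valve seat (m): 0 out; the capsule's underside pushes it in over the last 4 mm before the seat, so 0.004 when fully home. Weak spring, under 1 N.
- price_tag_2: small slate price tag on a wooden foot; a bystander. Origin: centre of its underside.
- tasting_glass: tasting glass with red wine, 157 mm tall; a bystander. Origin: centre of its underside.
- bell: brass counter bell, 76 mm across, 54 mm high; a bystander. Origin: centre of its underside.
- used_cork: used cork lying on its side, 24 x 44 mm; a bystander. Origin: centre of its underside.
- wiper: slate wiper block, 52 x 84 x 26 mm; a bystander. Origin: centre of its underside.
There are look-alikes about, which are no part of the job. What is shaped like the capsule_a but purple or yellow is not meant. What is shaped like the capsule_b but purple is not meant.

How it is judged (in metres and radians):
On the way:
1. one capsule stands in each cup, both let go, and the beam has come to rest tipped to one side (((horizontal distance between capsule_a and cup_1 below 0.008 m and z of capsule_a in the frame of cup_1 below 0.006 m and angle between the z axis of capsule_a and the z axis of cup_1, either way round below 0.25 rad and horizontal distance between capsule_b and cup_2 below 0.008 m and z of capsule_b in the frame of cup_2 below 0.006 m and angle between the z axis of capsule_b and the z axis of cup_2, either way round below 0.25 rad) or (horizontal distance between capsule_a and cup_2 below 0.008 m and z of capsule_a in the frame of cup_2 below 0.006 m and angle between the z axis of capsule_a and the z axis of cup_2, either way round below 0.25 rad and horizontal distance between capsule_b and cup_1 below 0.008 m and z of capsule_b in the frame of cup_1 below 0.006 m and angle between the z axis of capsule_b and the z axis of cup_1, either way round below 0.25 rad)) and (value of joint beam above 0.03 rad or value of joint beam below -0.03 rad) and velocity of joint beam between -0.04 and 0.04 rad/s and contact force between the fingers and capsule_a below 0.05 N and contact force between the fingers and capsule_b below 0.05 N), for 0.4 s.
At the end, for the whole second after the job is handed in: The capsule that went down is upright (0.08 rad) in the holder and home on its seat (valve pin in by over 3 mm); the spent one stands alone in its cup (within 8 mm of centre, 6 mm of the floor), the beam at rest tipped 0.05 to 0.135 rad to its side; both are let go (((horizontal distance between capsule_a and holder_mouth below 0.003 m and z of capsule_a in the frame of holder_mouth below -0.017 m and angle between capsule_a's own z axis and vertical below 0.08 rad and horizontal distance between capsule_b and cup_1 below 0.008 m and z of capsule_b in the frame of cup_1 below 0.006 m and angle between the z axis of capsule_b and the z axis of cup_1, either way round below 0.25 rad and value of joint beam between -0.135 and -0.05 rad) or (horizontal distance between capsule_b and holder_mouth below 0.003 m and z of capsule_b in the frame of holder_mouth below -0.017 m and angle between capsule_b's own z axis and vertical below 0.08 rad and horizontal distance between capsule_a and cup_1 below 0.008 m and z of capsule_a in the frame of cup_1 below 0.006 m and angle between the z axis of capsule_a and the z axis of cup_1, either way round below 0.25 rad and value of joint beam between -0.135 and -0.05 rad) or (horizontal distance between capsule_a and holder_mouth below 0.003 m and z of capsule_a in the frame of holder_mouth below -0.017 m and angle between capsule_a's own z axis and vertical below 0.08 rad and horizontal distance between capsule_b and cup_2 below 0.008 m and z of capsule_b in the frame of cup_2 below 0.006 m and angle between the z axis of capsule_b and the z axis of cup_2, either way round below 0.25 rad and value of joint beam between 0.05 and 0.135 rad) or (horizontal distance between capsule_b and holder_mouth below 0.003 m and z of capsule_b in the frame of holder_mouth below -0.017 m and angle between capsule_b's own z axis and vertical below 0.08 rad and horizontal distance between capsule_a and cup_2 below 0.008 m and z of capsule_a in the frame of cup_2 below 0.006 m and angle between the z axis of capsule_a and the z axis of cup_2, either way round below 0.25 rad and value of joint beam between 0.05 and 0.135 rad)) and value of joint valve above 0.003 m and contact force between the fingers and capsule_a below 0.05 N and contact force between the fingers and capsule_b below 0.05 N and velocity of joint beam between -0.04 and 0.04 rad/s); the robot touches nothing.
It fails at once if the preserver is rammed: a capsule in it bears on it with more than 40 N in all (the spring fingers' own squeeze of about 10 N included), or the hand with more than 30 N (contact force between any of capsule_a, capsule_b and preserver above 40 N or contact force between the fingers and preserver above 30 N).
It fails at once if the balance is handled roughly: a capsule or the hand presses on it with more than 15 N (contact force between any of capsule_a, capsule_b, the fingers and balance above 15 N).
It fails at once if a capsule is toppled or leans more than 0.8 rad (angle between any of capsule_a, capsule_b's own z axis and vertical above 0.8 rad).
It fails at once if a bystander is moved more than 20 mm (distance of any of price_tag_2, tasting_glass, bell, used_cork, wiper from where it was at the start of the episode above 0.02 m).
It also fails if it takes over 72 s, if anything falls off the work surface, if the arm or the gripper's body presses on something with over 40 N, if the wrist force passes 120 N, or if a joint passes its speed limit or range.

## Working session

There is one attempt and no reset: what is moved stays moved. The work goes in short steps, each a Python script; the robot and the scene stay as the last script left them, time stands still between calls to the robot, and variables do not carry over. Pictures are saved under pics/ and viewed, at most 10 in all, crops included, and the job is handed in when it is done.

```bash
mkdir -p pics
cat > h.py <<'E'
import numpy as np, cv2
from cell import bot, hand, planner, optics, nets
def cal(p):
    h,w=p["img"].shape[:2]; f=h/2/np.tan(np.radians(p["vertical_fov"])/2)
    K=np.array([[f,0,p["cx"]],[0,f,p["cy"]],[0,0,1.]])
    return K,np.array(p["dist_coeffs"],float),np.array(p["rvec"],float),np.array(p["tvec"],float)
def proj(p,X):
    K,d,r,t=cal(p); return cv2.projectPoints(np.array(X,float).reshape(-1,3),r,t,K,d)[0].reshape(-1,2)  # col,row
def ray(p,rc):
    K,d,r,t=cal(p); u=cv2.undistortPoints(np.array([[[rc[1],rc[0]]]],float),K,d)[0,0]
    R=cv2.Rodrigues(r)[0]; D=R.T@np.array([u[0],u[1],1]); return -R.T@t, D/np.linalg.norm(D)
def atz(p,rc,z):
    o,D=ray(p,rc); return o+D*(z-o[2])/D[2]
def tri(r1,r2):
    (o1,d1),(o2,d2)=r1,r2; A=np.stack([d1,-d2],1); s=np.linalg.lstsq(A,o2-o1,rcond=None)[0]
    a,b=o1+s[0]*d1,o2+s[1]*d2; return (a+b)/2,np.linalg.norm(a-b)
def save(p,n,crop=None,k=1):
    im=p["img"][...,::-1]
    if crop: im=im[crop[0]:crop[1],crop[2]:crop[3]]
    cv2.imwrite("pics/"+n,cv2.resize(im,None,fx=k,fy=k,interpolation=cv2.INTER_CUBIC))
E
python3 - <<'E'
from h import *
np.set_printoptions(precision=4,suppress=True)
P={n:optics.capture(n) for n in("scene","top")}
for n,p in P.items():
    o,_=ray(p,(192,256)); print(n,o,p["vertical_fov"])
    save(p,n+"0.png",k=1.5)
for l in ["capsule_a","balance","cup_1","preserver","holder_mouth","price_tag_2","tasting_glass","bell","used_cork","wiper"]:
    for n,p in P.items():
        print(l,n,[(np.round(d["position"],1).tolist(),round(d["confidence"],2),np.round(atz(p,d["position"],{"cup_1":.068,"holder_mouth":.088}.get(l,0))[:2],3).tolist()) for d in nets.place_of(l,p)])
s=bot.state();print(s["t"],s["eef_pos"],s["orientation"],s["ft_force"])
E
```

```text
scene [0.0915 0.7506 0.5442] 51.12098735197981
top [0.3536 0.1679 1.2019] 46.07997100629349
capsule_a scene [([303.6, 217.8], 0.93, [0.42, 0.342]), ([287.7, 255.7], 0.82, [0.385, 0.268]), ([328.0, 240.0], 0.68, [0.355, 0.365]), ([260.3, 272.8], 0.65, [0.399, 0.181]), ([308.6, 279.8], 0.55, [0.321, 0.289])]
capsule_a top [([221.0, 171.9], 0.64, [0.422, 0.344]), ([229.0, 234.7], 0.59, [0.398, 0.178]), ([257.9, 192.6], 0.58, [0.324, 0.289]), ([228.9, 201.8], 0.47, [0.4, 0.265])]
balance scene [([241.6, 215.7], 0.91, [0.535, 0.198])]
balance top [([175.5, 232.1], 0.86, [0.542, 0.183])]
cup_1 scene [([222.6, 246.5], 0.85, [0.467, 0.18]), ([205.4, 182.9], 0.58, [0.618, 0.204])]
cup_1 top [([138.6, 225.8], 0.65, [0.627, 0.197]), ([199.1, 230.7], 0.45, [0.471, 0.186])]
preserver scene [([263.4, 165.1], 0.9, [0.576, 0.314])]
preserver top [([160.3, 185.2], 0.66, [0.585, 0.309]), ([144.8, 225.8], 0.19, [0.626, 0.199])]
holder_mouth scene [([229.0, 159.8], 0.57, [0.576, 0.317]), ([203.3, 185.5], 0.45, [0.597, 0.218])]
holder_mouth top [([157.9, 179.0], 0.56, [0.574, 0.314]), ([189.6, 322.6], 0.38, [0.489, -0.043])]
price_tag_2 scene [([194.7, 284.0], 0.82, [0.51, -0.066]), ([199.4, 263.8], 0.47, [0.542, -0.015])]
price_tag_2 top [([190.0, 320.1], 0.76, [0.499, -0.053])]
tasting_glass scene [([196.1, 229.4], 0.65, [0.624, 0.023])]
tasting_glass top [([144.3, 291.0], 0.91, [0.625, 0.022])]
bell scene []
bell top [([184.7, 287.3], 0.77, [0.514, 0.035])]
used_cork scene [([199.1, 263.2], 0.5, [0.544, -0.015])]
used_cork top [([172.4, 306.7], 0.43, [0.547, -0.019])]
wiper scene [([285.4, 311.6], 0.87, [0.299, 0.203]), ([212.7, 265.3], 0.31, [0.506, 0.037])]
wiper top [([264.3, 223.9], 0.86, [0.306, 0.208]), ([200.3, 232.0], 0.48, [0.475, 0.184])]
1.1 [ 0.2829 -0.5573  0.1911] [179.996   -0.0007  26.9157] [ 0.5094 -0.3083 -0.5379]
```

View pics/scene0.png

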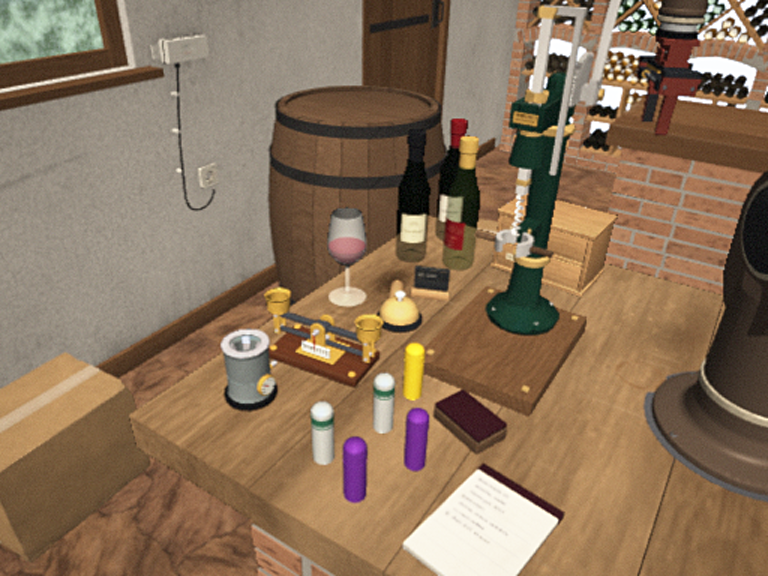

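View pics/top0.png

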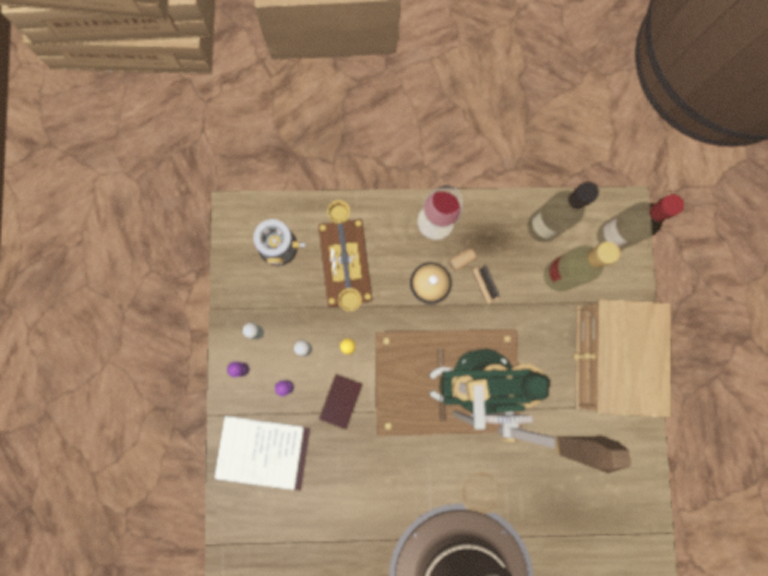

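The scene picture shows the two green-banded capsules at about (col 215, row 287) and (255, 267). The two purple ones and the yellow one are decoys. The balance cups are at about (184, 203) and (245, 218), the preserver at (165, 245), and a tall green corker stands between the arm and the work. The top picture agrees. Next I'll refine the positions by silhouette fits and check the corker's height.

```bash
cat >> h.py <<'E'
from scipy.optimize import least_squares
a=np.linspace(0,2*np.pi,40,endpoint=False)
def ring(c,r,z): return np.stack([c[0]+r*np.cos(a),c[1]+r*np.sin(a),0*a+z],1)
def caps(c,z0=0): return np.vstack([ring(c,r,z0+z) for r,z in((.010,0),(.013,.003),(.013,.076),(.0095,.0815),(.004,.084))])
def cents(p,X,k=8):
    h=cv2.convexHull((proj(p,X)*k).astype(np.float32)); m=cv2.moments(h); return np.array([m["m10"]/m["m00"]/k,m["m01"]/m["m00"]/k])
def mcent(m): r,c=np.nonzero(m); return np.array([c.mean(),r.mean()])
E
python3 - <<'E'
from h import *
np.set_printoptions(precision=4,suppress=True)
P={n:optics.capture(n) for n in("scene","top")}
M={n:nets.cut_out("capsule_a",p) for n,p in P.items()}
for g in ([.421,.343],[.394,.266]):
    obs=[]
    for n,p in P.items():
        c0=cents(p,caps(g)); ds=[(np.linalg.norm(mcent(d["mask"])-c0),i) for i,d in enumerate(M[n])]
        e,i=min(ds); m=M[n][i]["mask"]; mc=mcent(m); 
        if e<12: obs.append((p,mc)); print(n,least_squares(lambda x:cents(p,caps(x))-mc,g,diff_step=1e-3).x,m.sum(),e)
    print("both",least_squares(lambda x:np.concatenate([cents(p,caps(x))-mc for p,mc in obs]),g,diff_step=1e-3).x)
# triangulated points
for l in("cup_1","holder_mouth"):
    R={n:[d for d in nets.place_of(l,p) if d["confidence"]>.4] for n,p in P.items()}
    for d in R["scene"]:
        for e in R["top"]:
            X,err=tri(ray(P["scene"],d["position"]),ray(P["top"],e["position"]))
            if err<.02: print(l,X,err)
# corker
for top in [(455,600),(410,478),(385,545)]:
    print(top,[(z,atz(P["top"],np.array(top)/1.5,z)[:2].round(3),(proj(P["scene"],atz(P["top"],np.array(top)/1.5,z))[0]*1.5).round()) for z in(0,.2,.3,.4,.5,.6)])
A=cv2.resize(P["scene"]["img"][185:285,140:270],None,fx=6,fy=5.8,interpolation=3)
save(P["scene"],"sc.png",(190,285,140,270),6); save(P["top"],"tc.png",(120,220,160,260),6)
E
```

```text
top [0.4227 0.3479] 109 2.0080848387593875
both [0.4227 0.3479]
scene [0.391  0.2631] 515 2.216712369199457
top [0.3913 0.2615] 94 2.0727521270611167
both [0.3912 0.2623]
cup_1 [0.6231 0.1912 0.066 ] 0.0010449219447405342
holder_mouth [0.5786 0.3172 0.0919] 0.0025400785289113486
(455, 600) [(0, array([ 0.197, -0.251]), array([634., 300.])), (0.2, array([ 0.223, -0.182]), array([636., 202.])), (0.3, array([ 0.236, -0.147]), array([638., 141.])), (0.4, array([ 0.249, -0.112]), array([640.,  69.])), (0.5, array([ 0.262, -0.077]), array([642., -17.])), (0.6, array([ 0.275, -0.042]), array([ 644., -122.]))]
(410, 478) [(0, array([ 0.278, -0.041]), array([548., 342.])), (0.2, array([ 0.291, -0.006]), array([555., 232.])), (0.3, array([0.297, 0.011]), array([559., 163.])), (0.4, array([0.303, 0.029]), array([564.,  82.])), (0.5, array([0.309, 0.046]), array([569., -15.])), (0.6, array([0.316, 0.063]), array([ 576., -131.]))]
(385, 545) [(0, array([ 0.319, -0.161]), array([549., 301.])), (0.2, array([ 0.325, -0.106]), array([555., 203.])), (0.3, array([ 0.328, -0.079]), array([559., 141.])), (0.4, array([ 0.331, -0.052]), array([563.,  68.])), (0.5, array([ 0.334, -0.024]), array([568., -19.])), (0.6, array([0.336, 0.003]), array([ 574., -125.]))]
```

View pics/sc.png

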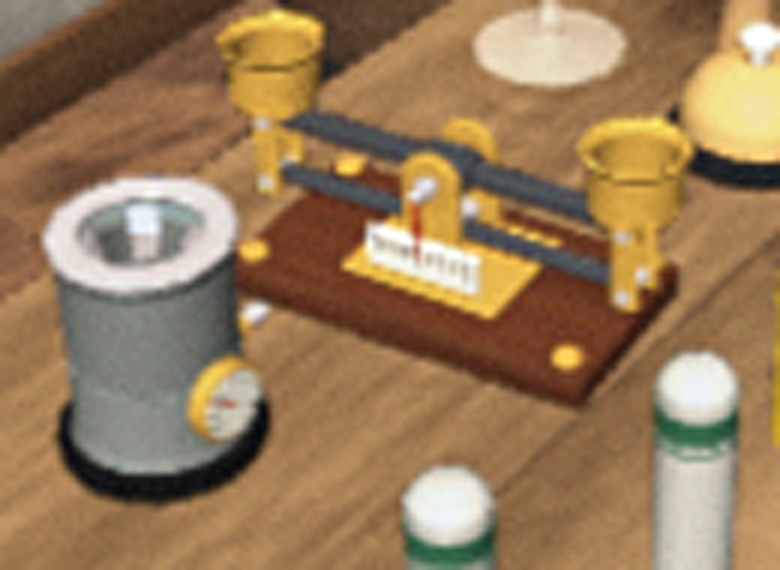

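View pics/tc.png

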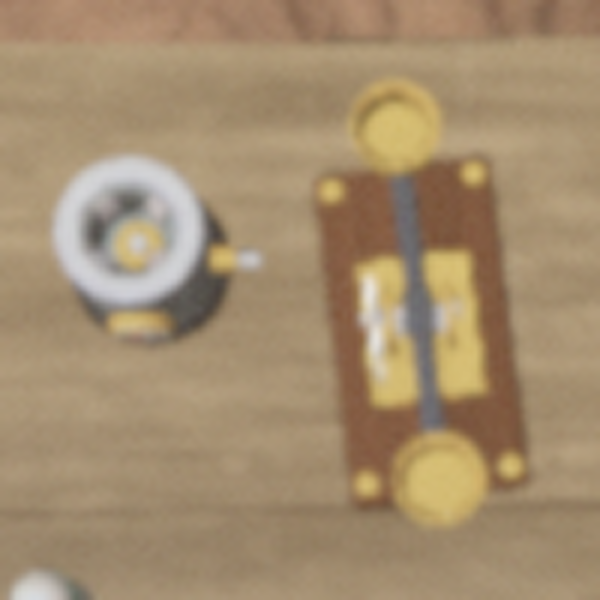

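The scene crop shows the two brass cup rims centred at about crop (271,40) and (636,147), and the holder rim at (141,236). In the top crop they are at (395,126), (440,478) and (130,230). The corker is more than 0.5 m tall, so I'll swing past it with the arm folded upright.

Run:
```python
from h import *
np.set_printoptions(precision=4,suppress=True)
P={n:optics.capture(n) for n in("scene","top")}
f=lambda u,v,c0,r0:((v+.5)/6-.5+r0,(u+.5)/6-.5+c0)
for n,s,t,zr in(("far",(271,40),(395,126),.09),("near",(636,147),(440,478),.09),("hold",(141,236),(130,230),.088)):
    rs=f(*s,140,190);rt=f(*t,160,120)
    print(n,*tri(ray(P["scene"],rs),ray(P["top"],rt)),atz(P["scene"],rs,zr),atz(P["top"],rt,zr))
bot.servo_line([.283,-.557,.40],v=.2)
q=bot.state()["q"]; print(q)
bot.set_joints([q[0],-8,0,10,0,10,q[6]])
s=bot.state(); print(s["t"],s["eef_pos"])
bot.set_joints([-39,-8,0,10,0,10,q[6]])
s=bot.state(); print(s["t"],s["eef_pos"],s["ft_force"])
for y in(35,-145):print(y,planner.ik([.4215,.345,.16],[180,0,y]),planner.ik([.62,.2,.2],[180,0,y]),planner.ik([.578,.316,.2],[180,0,y]))
```

```text
far [0.617  0.1975 0.0886] 0.0002920082492466147 [0.6155 0.1993 0.09  ] [0.6166 0.1974 0.09  ]
near [0.4683 0.1807 0.0891] 0.00027054017514508176 [0.4676 0.1819 0.09  ] [0.4681 0.1806 0.09  ]
hold [0.5751 0.3089 0.084 ] 0.0004948862104555007 [0.5712 0.3128 0.088 ] [0.5741 0.3082 0.088 ]
[58.493  18.6523  0.1944 71.3708 -0.0629 90.0876 -4.4049]
7.275 [-0.0288 -0.0455  1.6468]
9.2083 [ 0.0477 -0.0236  1.6469] [-0.792  -0.0477  0.3983]
35 [-43.8045  17.505   -0.7303 104.8445   0.26    57.6521 -99.64  ] [-21.6298  25.773   -0.7264  86.8045   0.342   67.4247 -77.4153] [-48.5705  27.4712  23.1245  86.9225 -11.2747  67.9143 -78.5325]
-145 [  5.2541  34.9459 -70.5666 101.8439  35.2923  69.2214  49.4458] [ 18.9065  43.8153 -71.051   83.8248  41.4449  81.6109  72.0111] [  7.549   44.552  -71.0818  82.6918  42.0507  82.2437  61.2935]
```

```bash
cat >> h.py <<'E'
O=[180,0,35]; G=.041
FAR=np.array([.6168,.1975]); NEAR=np.array([.4682,.1808]); HOLD=np.array([.575,.309])
def S(tag=""):
    s=bot.state(); print(tag,round(s["t"],1),np.round(s["eef_pos"],4),"F",np.round(s["ft_force"],2),"w",round(s["width"]*88,1),"g",np.round(s["grasp_force"],1)); return s
E
python3 - <<'E'
from h import *
A=[.4215,.345]
bot.set_joints(planner.ik([*A,.20],O)); S("hover")
bot.servo_line([*A,G],v=.12); S("down")
hand.close(8); S("closed")
bot.servo_line([*A,.20],v=.15); S("lift")
bot.servo_line([*FAR,.125+G],v=.2); bot.wait(.3); S("over cup")
p=optics.capture("scene"); save(p,"h1.png",(150,250,140,270),6)
for n,g in(("rim",[*FAR,.09]),("cap bottom",[*FAR,.125])): print(n,proj(p,g))
E
```

```text
hover 14.2 [0.4217 0.3451 0.2002] F [ 0.34  0.12 -0.56] w 88.4 g 0.0
down 15.7 [0.4219 0.3453 0.0416] F [-0.23 -0.01 -0.59] w 88.0 g 0.0
closed 16.7 [0.4215 0.345  0.041 ] F [-0.16 -0.52 -0.5 ] w 25.5 g 8.0
lift 17.9 [0.421  0.3446 0.1991] F [ 0.92  0.5  -0.31] w 25.5 g 8.0
over cup 19.6 [0.6166 0.198  0.1663] F [ 0.71 -0.37 -0.84] w 25.4 g 8.0
rim [[184.85748004 195.72991846]]
cap bottom [[183.74021647 181.69816074]]
```

View pics/h1.png

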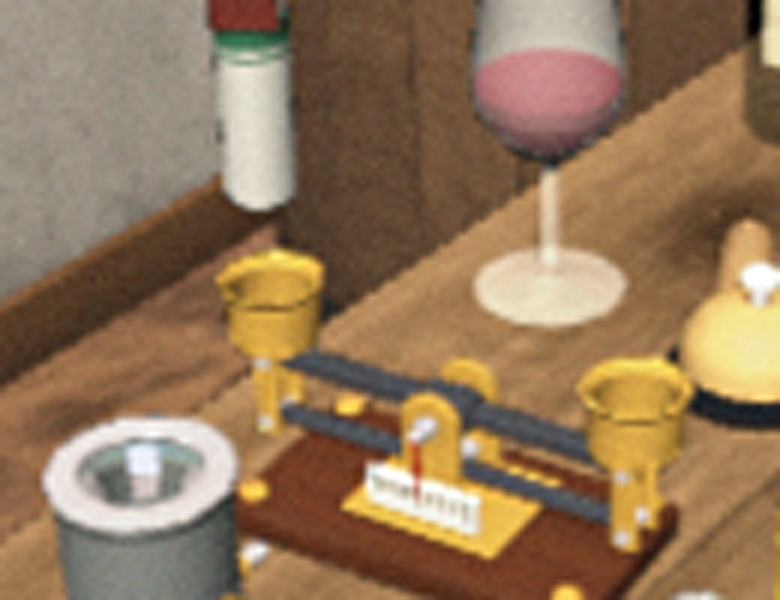

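The picture shows the green-banded capsule held at crop (259,205), about 5 crop px (1.8 mm) left of the far cup's axis at (271,280). I'll correct for that and lower it with a force check.

```bash
cat >> h.py <<'E'
def lower(xy,z0,z1,step=.004,k=.0004,v=.04):
    """descend TCP z0->z1, shifting with side force; returns xy"""
    xy=np.array(xy,float); bot.servo_line([*xy,z0],v=.08); bot.wait(.3)
    F0=np.array(bot.state()["ft_force"]); mx=0
    for z in np.append(np.arange(z0-step,z1,-step),z1):
        bot.servo_line([*xy,z],v=v); F=np.array(bot.state()["ft_force"])-F0
        l=F[:2]; n=np.hypot(*l); mx=max(mx,np.abs(F).max())
        if n>1.5: xy+=l*k
        if np.abs(F).max()>7: print("stop",z,F); break
    print("lower end",xy.round(4),"F",F.round(2),"max",round(mx,1)); return xy
E
python3 - <<'E'
from h import *
xy=lower(FAR+[-.0013,-.00125],.115+G,.062+G)
S("in"); hand.gripper_open(); S("open")
bot.servo_line([*xy,.24],v=.15); S("up")
p=optics.capture("scene"); save(p,"h2.png",(150,250,140,270),6)
E
```

```text
lower end [0.6151 0.1958] F [-0.57 -1.09  0.15] max 1.3
in 23.7 [0.6151 0.1958 0.103 ] F [-0.01 -0.51 -0.63] w 25.1 g 8.0
open 24.7 [0.6151 0.1958 0.103 ] F [-0.61  0.19  0.27] w 88.2 g 0.0
up 25.8 [0.6145 0.1956 0.239 ] F [-0.36 -0.34 -0.57] w 88.0 g 0.0
```

View pics/h2.png

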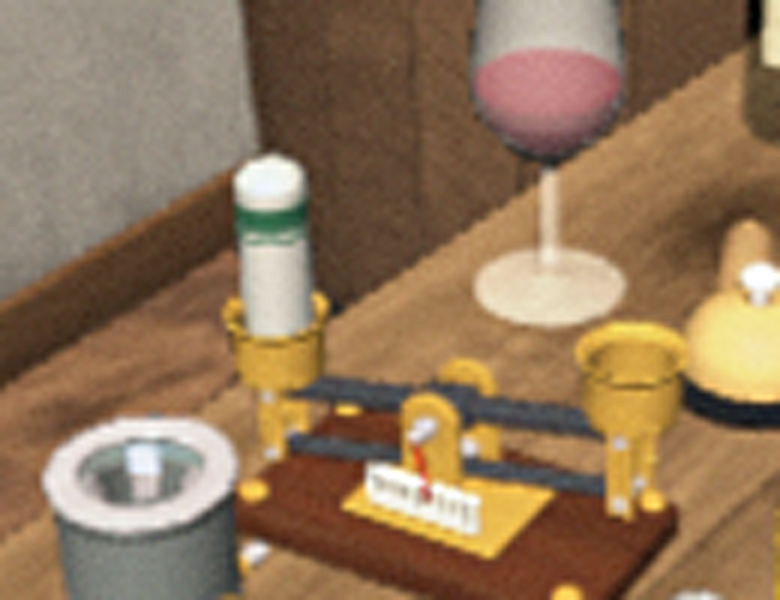

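The capsule stands in the far cup at crop (273,240). That cup dropped about 13 mm, which suggests this is the full one. Now the second capsule.

Run:
```python
from h import *
B=[.3912,.2625]
bot.servo_line([*B,.20],v=.25)
bot.servo_line([*B,G],v=.12); S("down")
hand.close(8); S("closed")
bot.servo_line([*B,.20],v=.15)
bot.servo_line([*NEAR,.130+G],v=.2); bot.wait(.3); S("over cup")
p=optics.capture("scene"); save(p,"h3.png",(150,250,140,270),6)
for n,g in(("rim",[*NEAR,.103]),("cap bottom",[*NEAR,.130])): c=proj(p,g)[0];print(n,(c+.5-[140,150])*6-.5)
```

```text
down 28.4 [0.3916 0.2628 0.0415] F [0.14 0.07 0.88] w 87.9 g 0.0
closed 29.4 [0.3912 0.2625 0.041 ] F [-0.01  0.1  -0.08] w 25.0 g 8.0
over cup 31.7 [0.4678 0.1816 0.1712] F [-0.17  0.28 -0.71] w 25.2 g 8.0
rim [636.88743209 352.87572918]
cap bottom [637.75492976 284.46121873]
```

View pics/h3.png

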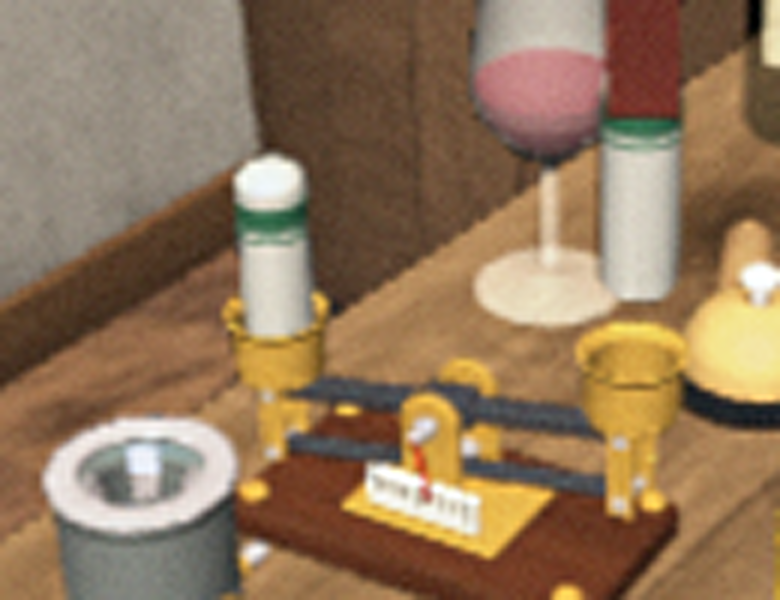

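The second capsule hangs with its bottom at crop (641,298), above the near cup at (632,352). I'll shift it 2.2 mm left and lower it.

Run:
```python
from h import *
xy=lower(NEAR+[.0018,.0012],.122+G,.071+G)
S("in"); hand.gripper_open(); S("open")
bot.servo_line([*xy,.22],v=.15); bot.wait(1.0); S("up")
p=optics.capture("scene"); save(p,"h4.png",(150,250,140,270),6)
```

```text
lower end [0.4677 0.1832] F [-0.42 -1.04  0.88] max 1.8
in 35.5 [0.4677 0.1832 0.1119] F [ 0.4  -1.48  0.35] w 25.0 g 8.0
open 36.6 [0.4677 0.1832 0.112 ] F [-0.05  0.48  0.05] w 88.4 g 0.0
up 38.4 [0.4677 0.1832 0.22  ] F [ 0.83 -0.06 -0.16] w 87.8 g 0.0
```

View pics/h4.png

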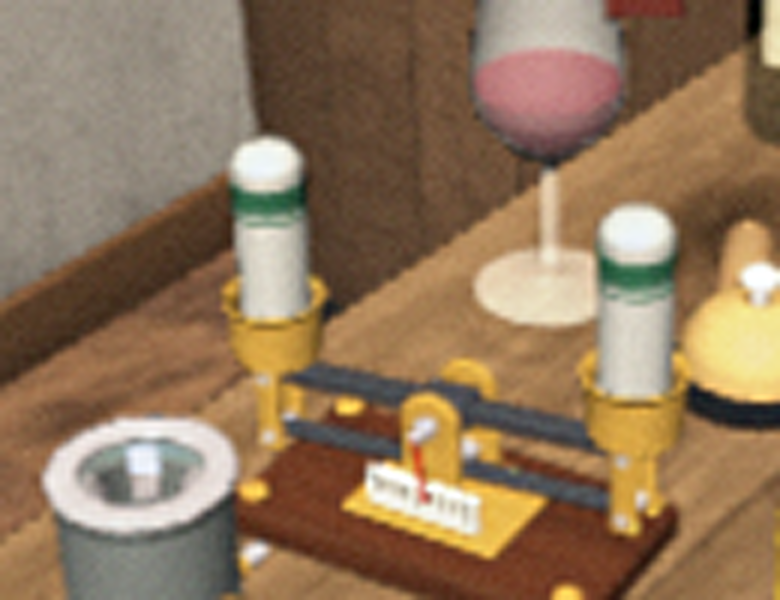

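The beam has settled. The far cup's rim is down at crop v≈297 (280 when level), the near cup is up at about 375 (387 when level), and both capsules are standing. The far capsule is the full one, so I'll take it to the preserver and feel for the seat.

Run:
```python
from h import *
bot.servo_line([*FAR,.22],v=.2)
bot.servo_line([*FAR,.062+G],v=.08); S("at")
hand.close(6); S("closed")
bot.servo_line([*FAR,.20],v=.08); S("lift")
hand.close(40); S("tight")
bot.servo_line([*HOLD,.20],v=.15)
xy=lower(HOLD,.100+G,.080+G); bot.wait(.1)   # 8 mm in; F0 below includes nothing but noise
hist=[]
F0=-.4
for d in np.append(np.arange(.009,.018,.001),np.arange(.0185,.0385,.0005)):
    bot.servo_line([*xy,.088-d+G],v=.02)
    s=bot.state(); F=np.array(s["ft_force"]); fz=F[2]-F0; hist.append((round(d*1e3,1),round(fz,1),round(float(np.hypot(F[0],F[1])),1)))
    if np.hypot(F[0],F[1])>2.5: xy=xy+np.clip(F[:2]*.0002,-.0005,.0005)
    if fz>(12.5 if d>.0195 else 14): break
print(hist); S("end"); print(xy)
p=optics.capture("scene"); save(p,"h5.png",(150,250,140,270),6)
```

```text
at 41.0 [0.6172 0.1976 0.1036] F [-0.02 -0.15  0.14] w 88.0 g 0.0
closed 42.0 [0.6168 0.1976 0.103 ] F [-0.17 -0.65 -0.12] w 25.8 g 6.0
lift 43.4 [0.6164 0.1974 0.1993] F [ 0.21 -0.14 -0.35] w 25.5 g 6.0
tight 43.6 [0.6167 0.1974 0.1996] F [-0.42 -0.32 -1.24] w 23.5 g 40.0
lower end [0.575 0.309] F [ 0.3  -0.98  0.35] max 1.3
[(np.float64(9.0), np.float64(-0.4), 0.6), (np.float64(10.0), np.float64(-1.3), 0.5), (np.float64(11.0), np.float64(0.4), 1.2), (np.float64(12.0), np.float64(4.1), 0.6), (np.float64(13.0), np.float64(7.9), 0.5), (np.float64(14.0), np.float64(10.3), 0.7), (np.float64(15.0), np.float64(5.4), 1.2), (np.float64(16.0), np.float64(5.5), 0.7), (np.float64(17.0), np.float64(4.2), 0.6), (np.float64(18.5), np.float64(4.0), 0.3), (np.float64(19.0), np.float64(4.4), 0.7), (np.float64(19.5), np.float64(5.6), 1.1), (np.float64(20.0), np.float64(5.7), 1.6), (np.float64(20.5), np.float64(6.1), 0.8), (np.float64(21.0), np.float64(4.7), 0.7), (np.float64(21.5), np.float64(5.1), 0.8), (np.float64(22.0), np.float64(5.1), 0.2), (np.float64(22.5), np.float64(6.1), 1.5), (np.float64(2
[... 463 characters left out ...]
.5), np.float64(5.1), 1.5), (np.float64(29.0), np.float64(5.8), 0.7), (np.float64(29.5), np.float64(4.5), 1.4), (np.float64(30.0), np.float64(5.5), 0.5), (np.float64(30.5), np.float64(5.0), 0.7), (np.float64(31.0), np.float64(5.2), 0.1), (np.float64(31.5), np.float64(5.5), 0.7), (np.float64(32.0), np.float64(5.0), 0.3), (np.float64(32.5), np.float64(6.0), 0.2), (np.float64(33.0), np.float64(5.7), 1.0), (np.float64(33.5), np.float64(4.9), 0.7), (np.float64(34.0), np.float64(8.8), 2.2), (np.float64(34.5), np.float64(10.1), 0.5), (np.float64(35.0), np.float64(11.3), 0.5), (np.float64(35.5), np.float64(14.5), 0.7)]
end 58.3 [0.5761 0.3098 0.0953] F [-0.66 -0.19 14.12] w 23.8 g 40.0
[0.575 0.309]
```

View pics/h5.png

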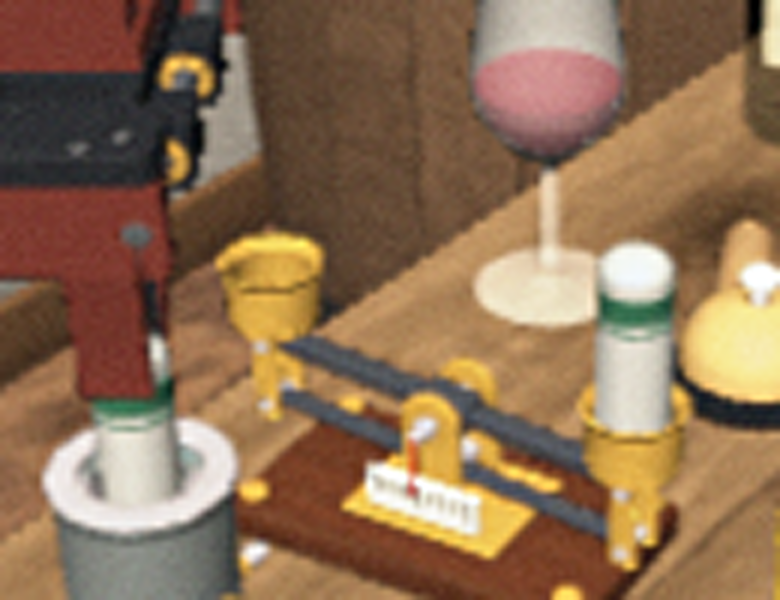

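The drag held at about 5.5 N, then the force rose steadily to 14.5 N at 34 mm. The arm lags about 1.8 mm there, and the finger tips are still 7 mm above the rim, so that is the seat. The picture shows the capsule upright in the holder at crop (137,450), and the spent one standing in the near cup at (635,330). I'll release and retreat.

Run:
```python
from h import *
hand.gripper_open(); S("open")
s=bot.state()["eef_pos"]; bot.servo_line([s[0],s[1],.22],v=.12); bot.wait(.5); S("up")
p=optics.capture("scene"); save(p,"h6.png",(150,250,140,270),6)
```

```text
open 59.4 [0.575  0.309  0.0935] F [-0.58 -0.76  0.51] w 87.8 g 0.0
up 61.1 [0.575  0.309  0.2199] F [-0.38  0.09 -0.4 ] w 87.9 g 0.0
```

View pics/h6.png

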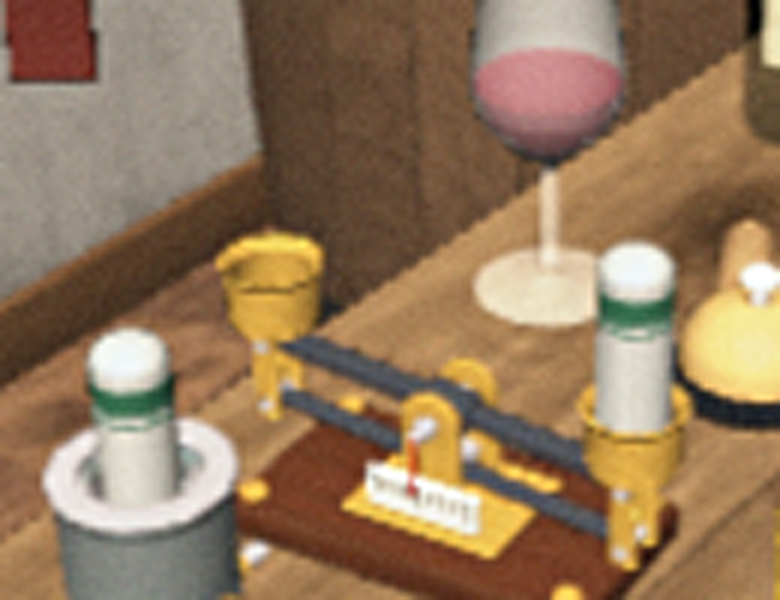

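The capsule stands upright and centred in the holder at crop (135,420). The spent one is in the lowered near cup at (635,330), and the hand is clear of everything.

```bash
python3 -c "
from h import *
print(bot.finish_job())"
```

```text
the job is handed in; nothing more can be done
None
```

I handed the job in at about 61 s of the 72 s allowed. The full capsule (from the cup that went down) is pushed onto its seat, felt about 34 mm into the holder at a peak push of about 14 N; the spent one stands in its cup. The verdict wasn't reported back.

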